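# Load a reagent cartridge through the spring gate of a loading lane

## Task

Load the fresh reagent cartridge (blue grip fin and caps) into the white loading lane: set it in the open mouth, slide it through so that it pushes the orange spring gate aside and holds it open, and carry on until it meets the rubber pad at the end and the gate has swung shut behind it. Then press it home against the pad with about 6 N for half a second, never over 20 N, and let go. Keep it upright, and leave the grey-finned spent cartridge and the other things on the bench alone.

Things in the scene. Friction and masses are not known exactly. Their poses are not given: they have to be found in the camera images.
- fresh_grip (a point): grip point of the fresh cartridge, in the middle of its blue upright fin, 62 mm above the underside. The fin is 36 mm long (x), 12 mm thick (y) and reaches from 30 to 78 mm above the underside. x runs along block and fin, z up.
- fresh_mid (a point): centre of the fresh cartridge, half-way up, 39 mm above its underside; axes as fresh_grip. White block 70 (x) x 40 (y) x 30 mm, 245 to 490 g, the same end for end, with the blue fin on top and two blue caps, 13 mm wide, 9 mm high, 26.5 mm before and behind the fin's middle.
- spent_mid (a point): centre of the spent cartridge, same shape as the fresh one but with a grey fin and black caps; stays where it is
- lane: fixed loading lane, white walls on a grey floor plate 242 x 74 x 4 mm. Origin on the bench under the centre line at the shut gate; x the way a cartridge travels, y to its left. Passage 44 mm wide. Past the gate (x from +4 to +150 mm) two rails, underside 37 and top 41 mm high, leave a slot 26 mm wide for fin and caps: a cartridge gets in only through the gate. End wall at x = 144 mm.
- lane_entry (a point): point on the floor of the mouth (4 mm above the bench, 45 mm before the gate) where a cartridge's middle is set down, its front then 10 mm before the gate; axes as lane. The mouth is open above from x = -90 to 0 mm of the lane, its guides 26 mm high, flared over the first 35 mm.
- gate (a joint): angle of the orange spring gate: 0 shut, about 1.3 rad with a cartridge passing, 1.6 at most. Upright pin at x = 0, y = -32 mm of the lane; 52 mm long; swings forward (+x) only, into a recess at the right. Its spring pushes back on a cartridge with about 2 to 4 N at first, less later. It swings shut once the cartridge's rear end is about 51 mm past the gate line.
- gate_tip (a point): middle of the free edge of the gate, 20.5 mm above the bench
- end_pad: mount of the round black rubber pad (16 mm across) at the lane's end. Origin on the centre line, 125 mm past the gate line, 24 mm above the bench; x along the lane. The pad's face is set anywhere from 0 to 12 mm beyond this point (+x), differently each time and not measured: find it by touch. The pad is stiff (gives 1 mm at 10 N); a cartridge that touches it has its middle 35 mm before the face.
- green_bottle: white bottle with a green cap, 40 mm wide, 82 mm high, origin at its underside; bystander
- vial: small white bottle with blue band and white cap, 33 mm wide, 78 mm high, origin at its underside; bystander
- timer: white bench timer with black dial, 62 x 62 x 43 mm, origin at its underside; bystander
- dish: round covered dish, 86 mm wide, 15 mm high, origin at its underside; bystander

How it is judged:
By the outcome, as a careful person would: the job done as asked, in the order asked, and still so for the second after the job is handed in, with the robot touching nothing.
It also fails if it takes over 48 s, if anything falls off the work surface, if the arm or the gripper's body presses on something with over 40 N, if the wrist force passes 120 N, or if a joint passes its speed limit or range.

## Robot

A 7-joint arm with a two-finger parallel gripper is mounted at the origin on a cart in front of the work surface, level with it; the furniture and walls round the work are solid. World frame = base frame: x ahead of the robot, y to its left, z up, the work surface at z = 0. Lengths are in mm, angles in degrees, forces in N, time in s.
With the tool pointing down it reaches from about 375 to 925 mm from the base axis. Payload 3.1 kg.
Tool frame: the origin (TCP) lies at the very end of the fingers, on their centre line; the grasp point (between the pads) lies 19 mm behind it (arm.grip_depth is the distance from the TCP to the grasp point, in mm); z points along the fingers, y is the line along which they close (so a half turn about z gives the same grasp; the last joint's range is limited). The gripper opens to 85 mm and grips with 20 to 120 N. Pads are 22 mm wide; open, the fingers measure 114 mm over their backs; the gripper's body (76 mm by 85 mm) begins 54 mm behind the grasp point. The pads swing forward as they close: fully open they stand 13 mm farther back than shut.
Start: joints at [-77.338, 21.939, 2.515, 91.553, -1.026, 66.532, -2.859], TCP at [203.705, 617.258, 231.269] pointing down, gripper open.
Joint ranges: [-149.38, 149.38], [-23.57, 123.04], [-84.95, 90], [0, 143.3], [-89.99, 269.99], [3.08, 112.72], [-163.45, 163.45]. Speed limits (degrees/s): [159.86, 159.86, 180, 180, 180, 180, 180].

## Interface

Orientations are given as a 3x3 rotation matrix whose columns are the frame's x, y, z axes.
In Python, from cell import arm, optics, job gives the robot as it stands. The module is installed in compiled form; this text tells all that it offers.
- The arm moves only by the shell command python3 -m pendant 'ROWS'. ROWS is JSON, a list of rows, each an object with "linear": the shift along the tool's x, y, z in m, a list of three; "dr": the turn, a rotation vector about the tool's x, y, z in rad, a list of three; "gripper": the finger opening in m, from 0 to 0.0854. In form: [{"linear": [dx, dy, dz], "dr": [ax, ay, az], "gripper": gripper}, ...]. A call has 1 to 5 rows; each row is the pose to reach, as a shift and turn from the pose commanded when the call began, along the tool's axes at that moment; what a row does not reach only later rows make up. A row lasts 1/8 s, in which the tool goes at most 62.5 mm and 10.7 degrees, less where a joint would pass 70% of its speed; a pose out of reach is approached as far as the arm can. A call with a gripper value outside its range is refused whole. The fingers move at their own pace and stop on an object; the grip force is fixed at half the most. Time passes only in rows, so rows that repeat a pose let the fingers close. It gives the time, the measured TCP pose, the force, the opening and the grip force at its end, in the units of the state.
- arm.state(): the state, without advancing time (a new reading comes with each control period).
- optics.read_camera(name): name is "scene" or "top"; returns a dict with "frame" (400x640x3 uint8, red, green, blue), "mtx" (3x3 intrinsics, pixels), "k1" (the pictures are not rectified: a ray, as slopes to the right and down, at radius r is drawn at 1 + k1 r^2 times it, then the intrinsics apply), "camera_from_world" (4x4, takes a point from world to camera coordinates). Camera axes: x right, y down, z forward; pixel columns grow to the right and rows downward; lengths in mm; the calibration is good to about 2 mm. A picture is of the moment at which its call begins. There is no depth.
- job.close_job(): hands the job in; it is judged then, once.
The state is a dict: "time_s": time; "joint_positions": joint angles; "qd": joint speeds; "joint_torque": joint torques, N m; "tool_pos": TCP position; "tcp_rot": TCP orientation; "ft_force": force on the tool from outside, world axes, zero at the start; "moment": the same for the moment, N m; "finger_gap": finger opening in mm; "grasp_force": force on a finger pad.
Only numpy, scipy, OpenCV 4.12 (cv2) and the standard library are available. Lean on these libraries where they do the work, as an engineer would, in place of code of your own. Each camera call takes 0.05 s, during which the arm holds its last target. There are 200 camera calls.

## Working session

There is one attempt and no reset: what is moved stays moved. The work goes in short steps, Python scripts to look and compute and a shell command to move; the robot and the scene stay as the last step left them, time stands still between calls to the robot, and variables do not carry over. Pictures are saved under pics/ and viewed, at most 10 in all, crops included, and the job is handed in when it is done.

```bash
mkdir -p pics
cat > h.py <<'E'
import numpy as np, cv2
from cell import arm, optics, job
def cam(n):
    return optics.read_camera(n)
def ray(c,u,v):
    K=np.array(c["mtx"]);k=c["k1"]
    d=np.array([(u-K[0,2])/K[0,0],(v-K[1,2])/K[1,1]]);s=d.copy()
    for _ in range(30): s=d/(1+k*(s@s))
    T=np.array(c["camera_from_world"]);R=T[:3,:3];o=-R.T@T[:3,3]
    return o,R.T@np.array([s[0],s[1],1])
def onz(c,u,v,z):
    o,d=ray(c,u,v);return o+d*(z-o[2])/d[2]
def proj(c,P):
    T=np.array(c["camera_from_world"]);p=T[:3,:3]@np.array(P,float)+T[:3,3];s=p[:2]/p[2]
    s=s*(1+c["k1"]*(s@s));K=np.array(c["mtx"]);return K[0,0]*s[0]+K[0,2],K[1,1]*s[1]+K[1,2]
E
python3 - <<'E'
from h import *
for n in("scene","top"):
    c=cam(n);cv2.imwrite(f"pics/{n}0.png",c["frame"][:,:,::-1])
    o,d=ray(c,320,200);print(n,o.round(),(d/np.linalg.norm(d)).round(2),c["k1"],c["mtx"][0][0])
    hsv=cv2.cvtColor(c["frame"],cv2.COLOR_RGB2HSV)
    for nm,lo,hi in(("blue",(100,110,50),(125,255,255)),("orange",(8,140,100),(22,255,255))):
        k,l,s,ce=cv2.connectedComponentsWithStats(cv2.inRange(hsv,lo,hi))
        for i in range(1,k):
            if s[i,4]>25: print(nm,s[i],ce[i].round(1))
s=arm.state();print(s)
E
```

```text
scene [-251. -507.  708.] [ 0.69  0.47 -0.54] 0.008693105816385445 435.1894602714283
blue [486 179  17  13 170] [494.2 184.8]
blue [270 193  22  18 248] [280.  202.3]
blue [487 203  16   6  51] [494.4 205.7]
blue [ 576  222   64   47 1201] [607.1 241.9]
blue [559 292  73  24 456] [590.6 303.5]
blue [595 322  24  23 175] [606.2 332.5]
orange [379 247   7   7  27] [382.6 250.1]
orange [494 308  23  21  85] [503.2 318.3]
top [ 462.   29. 1679.] [ 0.07  0.01 -1.  ] -0.08408166062193626 455.7727911807408
blue [479 110  46  24 834] [501.5 121.4]
blue [ 38 120  11  10  76] [ 43.3 124.5]
blue [423 122  11  12  98] [427.7 127.7]
blue [480 181  34   8 116] [496.1 184.6]
blue [501 201   7   6  26] [503.6 203.6]
blue [284 213  12   7  33] [290.3 215.9]
{'time_s': 0.1, 'joint_positions': array([-77.33941857,  21.98649201,   2.51079439,  91.64003676,
        -1.02413726,  66.53217931,  -2.8588547 ]), 'qd': array([-0.00889875,  0.0097448 ,  0.01860094, -0.18576662,  0.03260466,
        0.03221428,  0.17089649]), 'joint_torque': array([ 3.08078837e-03, -4.34727967e+01,  1.02968942e+00, -2.50454396e+01,
        1.09263434e-02,  5.47317322e-03, -1.38037660e-05]), 'tool_pos': array([203.43945813, 616.44150855, 230.02166518]), 'tcp_rot': array([[-9.49655697e-01,  3.13294887e-01, -6.09404093e-04],
       [ 3.13295448e-01,  9.49652926e-01, -2.29856695e-03],
       [-1.41406894e-04, -2.37377073e-03, -9.99997173e-01]]), 'ft_force': array([-0.47817833, -0.46444964, -0.26553009]), 'moment': array([ 0.06985677, -0.05225077, -0.04111917]), 'grasp_force': 0.0, 'finger_gap': 85.3870968465002}
```

View pics/scene0.png

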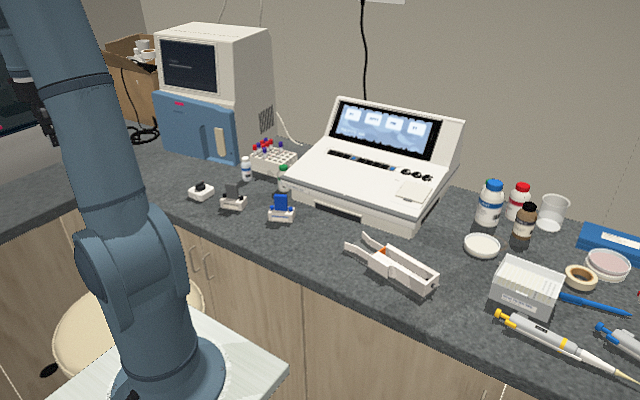

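View pics/top0.png

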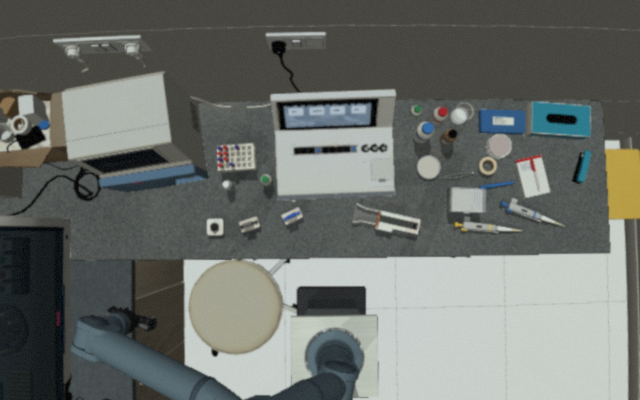

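The scene view shows the fresh cartridge at (281,207), the spent one at (233,197), and the lane from (350,243) to (435,285). In the top view they are at (291,215), (249,225) and (355,210)–(420,228). I'll enlarge those regions.

Run:
```python
from h import *
c=cam("scene");t=cam("top")
a=cv2.resize(c["frame"][170:300,180:450],None,fx=2.9,fy=2.9,interpolation=cv2.INTER_CUBIC)[:,:783]
b=cv2.resize(t["frame"][190:250,230:430],None,fx=3.9,fy=3.5,interpolation=cv2.INTER_CUBIC)
b=cv2.copyMakeBorder(b,0,0,0,783-b.shape[1],cv2.BORDER_CONSTANT)
cv2.imwrite("pics/crop1.png",np.vstack([a,b])[:,:,::-1]);print(a.shape,b.shape)
hs=cv2.cvtColor(t["frame"],cv2.COLOR_RGB2HSV);m=cv2.inRange(hs,(100,90,40),(125,255,255))
m[:,:270]=0;m[:,310:]=0;m[:205]=0;m[230:]=0
p=np.argwhere(m)[:,::-1].astype(float);w=hs[p[:,1].astype(int),p[:,0].astype(int),1]/255.
ctr=(p*w[:,None]).sum(0)/w.sum();print(ctr,onz(t,*ctr,78),onz(t,*ctr,60))
W=np.array([onz(t,*q,60)[:2] for q in p]);e=np.linalg.eigh(np.cov(W.T));print(e)
hs=cv2.cvtColor(c["frame"],cv2.COLOR_RGB2HSV);m=cv2.inRange(hs,(100,90,40),(125,255,255))
m[:,:262]=0;m[:,300:]=0;m[:185]=0;m[225:]=0
ys,xs=np.nonzero(m);print(len(xs),xs.mean(),ys.mean(),onz(c,xs.mean(),ys.mean(),54),xs.min(),xs.max(),ys.min(),ys.max())
for k in(c,t):
  hs=cv2.cvtColor(k["frame"],cv2.COLOR_RGB2HSV);m=cv2.inRange(hs,(5,80,60),(25,255,255));m[:,:340]=0;m[:,425:]=0;m[:200]=0;m[270:]=0
  ys,xs=np.nonzero(m);print([(x,y) for x,y in zip(xs,ys)])
```

```text
(377, 783, 3) (210, 783, 3)
[290.86450318 215.66309803] [515.65503418 149.42956879  78.        ] [516.26056239 150.78269392  60.        ]
EighResult(eigenvalues=array([  8.83183786, 267.11549424]), eigenvectors=array([[-0.91269834, -0.408634  ],
       [-0.408634  ,  0.91269834]]))
257 280.0544747081712 202.37354085603113 [516.56079022 146.51940354  54.        ] 270 291 193 216
[(np.int64(384), np.int64(246)), (np.int64(385), np.int64(246)), (np.int64(383), np.int64(247)), (np.int64(384), np.int64(247)), (np.int64(385), np.int64(247)), (np.int64(381), np.int64(248)), (np.int64(382), np.int64(248)), (np.int64(383), np.int64(248)), (np.int64(384), np.int64(248)), (np.int64(385), np.int64(248)), (np.int64(380), np.int64(249)), (np.int64(381), np.int64(249)), (np.int64(382), np.int64(249)), (np.int64(383), np.int64(249)), (np.int64(384), np.int64(249)), (np.int64(385), np.int64(249)), (np.int64(378), np.int64(250)), (np.int64(379), np.int64(250)), (np.int64(380), np.int64(250)), (np.int64(381), np.int64(250)), (np.int64(382), np.int64(250)), (np.int64(383), np.int64(250)), (np.int64(384)
[... 1014 characters left out ...]
.int64(379), np.int64(217)), (np.int64(377), np.int64(218)), (np.int64(378), np.int64(218)), (np.int64(379), np.int64(218)), (np.int64(377), np.int64(219)), (np.int64(378), np.int64(219)), (np.int64(379), np.int64(219)), (np.int64(376), np.int64(220)), (np.int64(377), np.int64(220)), (np.int64(378), np.int64(220)), (np.int64(376), np.int64(221)), (np.int64(377), np.int64(221)), (np.int64(378), np.int64(221)), (np.int64(376), np.int64(222)), (np.int64(377), np.int64(222)), (np.int64(376), np.int64(223)), (np.int64(377), np.int64(223)), (np.int64(376), np.int64(224)), (np.int64(377), np.int64(224)), (np.int64(375), np.int64(225)), (np.int64(376), np.int64(225)), (np.int64(375), np.int64(226))]
```

View pics/crop1.png

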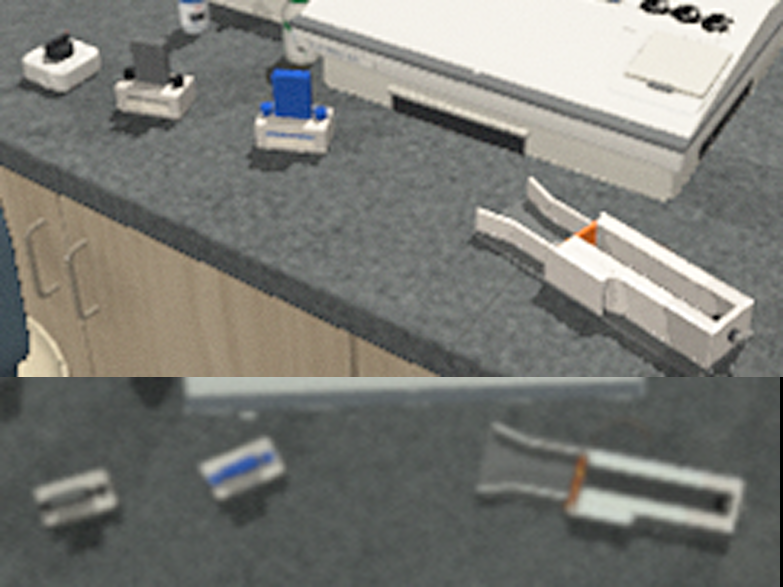

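The crop shows the mouth opening to the left, the gate shut with orange at about (588,235), the lane running right with a slight tilt, and the pad at the right end. Next I'll measure the lane axis from the slot edges and the gate position.

```bash
cat > lane.py <<'E'
from h import *
t=cam("top");g=cv2.cvtColor(t["frame"],cv2.COLOR_RGB2GRAY).astype(float)
L=[];R=[];O1=[];O2=[]
def edge(p,j0,j1,lev,up):
    for j in range(j0,j1):
        if (p[j]<lev<=p[j+1])==up and (p[j]-lev)*(p[j+1]-lev)<=0: return j+(lev-p[j])/(p[j+1]-p[j])
for u in range(386,412):
    p=g[:,u]; vc=round(215+(u-376)*0.21)+2
    # slot minimum near vc
    s=p[vc-3:vc+4]; 
    c=vc-3+int(s.argmin()); 
    iu=c-7+int(p[c-7:c].argmax()); il=c+1+int(p[c+1:c+8].argmax())
    a=edge(p,iu,c,(p[iu]+p[c])/2,False); b=edge(p,c,il,(p[il]+p[c])/2,True)
    if a and b: L.append(onz(t,u,a,41)[:2]);R.append(onz(t,u,b,41)[:2])
L=np.array(L);R=np.array(R);M=(L+R)/2
print("slot width",np.linalg.norm(L-R,axis=1).round(1))
def fl(P):
    f=cv2.fitLine(P.astype(np.float32),cv2.DIST_HUBER,0,.01,.01).ravel(); s=-np.sign(f[1]); return f[:2]*s,f[2:]
for P in(L,R,M):
    d,o=fl(P);print("dir",d,np.degrees(np.arctan2(d[1],d[0])),"pt",o)
d,o=fl(M)
# profile along centre line at z=41
for s in np.arange(-100,140,4):
    q=o+d*s;u,v=proj(t,[*q,41]);u2,v2=proj(t,[*q,4]);print(int(s),g[int(round(v)),int(round(u))].round(),end="; ")
hs=cv2.cvtColor(t["frame"],cv2.COLOR_RGB2HSV);m=cv2.inRange(hs,(5,80,60),(25,255,255));m[:,:370]=0;m[:,385:]=0;m[:205]=0;m[235:]=0
ys,xs=np.nonzero(m);n=np.array([-d[1],d[0]])
for z in(20,37):
  G=np.array([onz(t,x,y,z)[:2] for x,y in zip(xs,ys)]);print("gate",z,G.mean(0),"along",((G-o)@d).mean(),"left range",((G-o)@n).min(),((G-o)@n).max())
E
python3 lane.py
```

```text
slot width [24.2 24.1 24.8 25.3 24.3 24.  24.3 24.4 24.3 24.1 23.9 24.7 25.2 24.6
 24.2 24.4 24.7 24.4 23.8 24.1 24.9 24.7 23.9 24.  24.5 25.3]
dir [-0.23210116 -0.97269166] -103.42081 pt [ 501.08133 -234.91592]
dir [-0.23490603 -0.97201806] -103.58608 pt [ 479.42902 -222.86221]
dir [-0.23249793 -0.9725969 ] -103.444176 pt [ 488.86853 -234.63853]
-100 108.0; -96 108.0; -92 105.0; -88 109.0; -84 103.0; -80 100.0; -76 114.0; -72 96.0; -68 73.0; -64 64.0; -60 69.0; -56 66.0; -52 64.0; -48 65.0; -44 68.0; -40 63.0; -36 66.0; -32 62.0; -28 64.0; -24 65.0; -20 70.0; -16 65.0; -12 65.0; -8 63.0; -4 67.0; 0 64.0; 4 65.0; 8 65.0; 12 62.0; 16 64.0; 20 63.0; 24 64.0; 28 65.0; 32 63.0; 36 62.0; 40 67.0; 44 62.0; 48 63.0; 52 42.0; 56 29.0; 60 55.0; 64 93.0; 68 126.0; 72 166.0; 76 128.0; 80 112.0; 84 99.0; 88 88.0; 92 89.0; 96 87.0; 100 85.0; 104 85.0; 108 88.0; 112 86.0; 116 85.0; 120 85.0; 124 88.0; 128 84.0; 132 84.0; 136 82.0; gate 20 [ 500.07272988 -160.8818987 ] along -74.34042740640686 left range -32.71544286093283 17.513389310081877
gate 37 [ 499.68054825 -158.93467772] along -76.14310704302024 left range -33.27836050120829 16.435659783749625
```

```bash
cat > tgt.py <<'E'
import sys
from h import *
from scipy.spatial.transform import Rotation as Ro
x,y,z,yaw=map(float,sys.argv[1:5]);s=arm.state();R=s["tcp_rot"]
a=np.radians(yaw);X=np.array([np.cos(a),np.sin(a),0]);Z=np.array([0,0,-1.]);W=np.c_[X,np.cross(Z,X),Z]
print("linear",(R.T@(np.array([x,y,z])-s["tool_pos"])/1000).round(4),"dr",Ro.from_matrix(R.T@W).as_rotvec().round(4),"F",s["ft_force"].round(1),"t",s["time_s"],s["tool_pos"].round(1))
E
python3 tgt.py 516 150 150 114.1
```

```text
linear [-0.443  -0.3453  0.0811] dr [-1.200e-03  6.000e-04  8.315e-01] F [-0.9 -0.4 -0.5] t 0.25 [203.6 616.8 230.6]
```

```bash
python3 -m pendant '[{"linear":[-0.05,-0.04,0],"dr":[0,0,0.17],"gripper":0.06},{"linear":[-0.1,-0.075,0],"dr":[0,0,0.34],"gripper":0.06},{"linear":[-0.147,-0.115,0],"dr":[0,0,0.5],"gripper":0.06},{"linear":[-0.196,-0.153,0],"dr":[0,0,0.66],"gripper":0.06},{"linear":[-0.245,-0.191,0],"dr":[0,0,0.831],"gripper":0.06}]'; python3 tgt.py 516 150 150 114.1
```

```text
time_s: 0.88
tool_pos: [377.4, 357.3, 231.4]
tcp_rot: [[-0.404, 0.915, 0.0], [0.915, 0.404, 0.001], [0.0, 0.001, -1.0]]
ft_force: [1.1, 0.3, 0.4]
finger_gap: 59.9
grasp_force: 0.0
linear [-0.2457  0.0431  0.0813] dr [ 0.0005 -0.0005 -0.005 ] F [1.1 0.3 0.4] t 0.875 [377.4 357.3 231.4]
```

```bash
python3 -m pendant '[{"linear":[-0.06,0.01,0],"dr":[0,0,0],"gripper":0.06},{"linear":[-0.12,0.021,0],"dr":[0,0,0],"gripper":0.06},{"linear":[-0.18,0.032,0.0],"dr":[0,0,0],"gripper":0.06},{"linear":[-0.235,0.041,0.02],"dr":[0,0,0],"gripper":0.06},{"linear":[-0.2457,0.0431,0.07],"dr":[0,0,-0.004],"gripper":0.06}]'; python3 tgt.py 516 150 110 114.1
```

```text
time_s: 1.5
tool_pos: [521.8, 148.0, 164.0]
tcp_rot: [[-0.405, 0.914, 0.009], [0.914, 0.405, 0.002], [-0.002, 0.009, -1.0]]
ft_force: [0.2, 1.9, -1.5]
finger_gap: 59.8
grasp_force: 0.0
linear [ 0.0043 -0.005   0.0539] dr [ 0.0094  0.0023 -0.0038] F [ 0.2  1.9 -1.5] t 1.5 [521.8 148.  164. ]
```

```bash
python3 -m pendant '[{"linear":[0,0,0.02],"dr":[0,0,0],"gripper":0.06},{"linear":[0,0,0.04],"dr":[0,0,0],"gripper":0.06},{"linear":[0,0,0.04],"dr":[0,0,0],"gripper":0.06},{"linear":[0,0,0.04],"dr":[0,0,0],"gripper":0.06}]'; python3 tgt.py 516 150 43 114.1
python3 - <<'E'
from h import *
c=cam("scene");t=cam("top")
a=cv2.resize(c["frame"][120:230,210:340],None,fx=4,fy=4,interpolation=cv2.INTER_CUBIC)
cv2.imwrite("pics/g1.png",a[:,:,::-1])
print(proj(c,[516,150,62]))
E
```

```text
time_s: 2.0
tool_pos: [516.8, 152.7, 122.0]
tcp_rot: [[-0.413, 0.911, 0.001], [0.911, 0.413, 0.0], [-0.0, 0.001, -1.0]]
ft_force: [-0.2, 1.0, -0.5]
finger_gap: 60.2
grasp_force: 0.0
linear [-0.0021 -0.002   0.079 ] dr [0.0011 0.0001 0.0046] F [-0.2  1.  -0.5] t 2.0 [516.8 152.7 122. ]
(np.float64(278.75507538845096), np.float64(199.65032632223335))
```

View pics/g1.png

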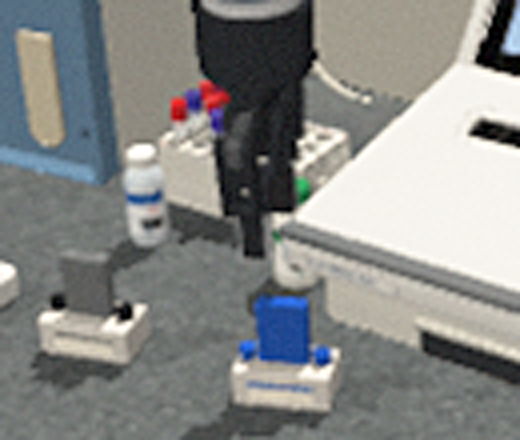

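The fingers hang above the blue fin, which sits at crop (282,330), i.e. pixel (280.5,202.5). That is about 1.7 px right of the prediction. I'll split the difference and check clearance to the instrument front.

```bash
python3 - <<'E'
from h import *
c=cam("scene");t=cam("top")
print(onz(c,280.5,194.2,78),onz(c,292.5,192.5,0),onz(c,282,177,60),onz(t,290,195,40))
E
python3 tgt.py 517 148.5 43 114.1
```

```text
[521.20015885 146.81368825  78.        ] [644.57706505 202.66799788   0.        ] [622.08374352 221.75220367  60.        ] [591.53016119 154.75732431  40.        ]
linear [-0.004  -0.002   0.0793] dr [ 0.0021 -0.0002  0.0046] F [ 0.1  0.1 -0.1] t 2.2 [517.  152.9 122.3]
```

```bash
python3 -m pendant '[{"linear":[-0.004,-0.002,0.03],"dr":[0,0,0.005],"gripper":0.06},{"linear":[-0.004,-0.002,0.055],"dr":[0,0,0.005],"gripper":0.06},{"linear":[-0.004,-0.002,0.078],"dr":[0,0,0.005],"gripper":0.06},{"linear":[-0.004,-0.002,0.079],"dr":[0,0,0.005],"gripper":0.06},{"linear":[-0.004,-0.002,0.079],"dr":[0,0,0.005],"gripper":0.03}]'; python3 tgt.py 517 148.5 43 114.1
```

```text
time_s: 2.82
tool_pos: [516.9, 148.3, 43.2]
tcp_rot: [[-0.408, 0.913, 0.001], [0.913, 0.408, 0.001], [-0.0, 0.002, -1.0]]
ft_force: [0.1, 0.0, 0.7]
finger_gap: 43.4
grasp_force: 0.0
linear [0.0002 0.0002 0.0002] dr [ 0.0015  0.     -0.0006] F [0.1 0.  0.7] t 2.825 [516.9 148.3  43.2]
```

```bash
python3 -m pendant '[{"linear":[0,0,0],"dr":[0,0,0],"gripper":0.02},{"linear":[0,0,0],"dr":[0,0,0],"gripper":0.01},{"linear":[0,0,0],"dr":[0,0,0],"gripper":0.0},{"linear":[0,0,0],"dr":[0,0,0],"gripper":0.0},{"linear":[0,0,0],"dr":[0,0,0],"gripper":0.0}]'; python3 tgt.py 517 148.5 43 114.1
```

```text
time_s: 3.45
tool_pos: [517.0, 148.4, 43.5]
tcp_rot: [[-0.408, 0.913, 0.001], [0.913, 0.408, 0.001], [0.0, 0.002, -1.0]]
ft_force: [-1.9, 0.2, 6.2]
finger_gap: 10.8
grasp_force: 59.0
linear [0.0001 0.     0.0005] dr [ 0.0018 -0.0004 -0.0006] F [-1.9  0.2  6.2] t 3.45 [517.  148.4  43.5]
```

```bash
python3 -m pendant '[{"linear":[0,0,-0.02],"dr":[0,0,0],"gripper":0.0},{"linear":[0,0,-0.05],"dr":[0,0,0],"gripper":0.0},{"linear":[0,0,-0.08],"dr":[0,0,0],"gripper":0.0},{"linear":[0,0,-0.08],"dr":[0,0,0],"gripper":0.0}]'; python3 tgt.py 517 -117 120 76.56
```

```text
time_s: 3.95
tool_pos: [517.5, 148.5, 123.6]
tcp_rot: [[-0.408, 0.913, 0.004], [0.913, 0.408, 0.002], [0.0, 0.004, -1.0]]
ft_force: [0.2, -0.5, -4.3]
finger_gap: 10.9
grasp_force: 59.1
linear [-0.2422 -0.1087  0.0031] dr [ 0.0043 -0.0016  0.6546] F [ 0.2 -0.5 -4.3] t 3.95 [517.5 148.5 123.6]
```

```bash
python3 -m pendant '[{"linear":[-0.048,-0.022,0],"dr":[0,0,0.13],"gripper":0.0},{"linear":[-0.097,-0.043,0],"dr":[0,0,0.26],"gripper":0.0},{"linear":[-0.145,-0.065,0],"dr":[0,0,0.4],"gripper":0.0},{"linear":[-0.194,-0.087,0],"dr":[0,0,0.53],"gripper":0.0},{"linear":[-0.242,-0.1085,0.0],"dr":[0,0,0.654],"gripper":0.0}]';python3 -m pendant '[{"linear":[0,0,0],"dr":[0,0,0],"gripper":0.0},{"linear":[0,0,0],"dr":[0,0,0],"gripper":0.0},{"linear":[0,0,0],"dr":[0,0,0],"gripper":0.0}]'; python3 tgt.py 517 -117 120 76.56
python3 - <<'E'
from h import *
c=cam("scene");t=cam("top")
a=cv2.resize(c["frame"][180:300,320:450],None,fx=4,fy=4,interpolation=cv2.INTER_CUBIC)
cv2.imwrite("pics/l1.png",a[:,:,::-1])
E
```

```text
time_s: 4.58
tool_pos: [513.7, -118.4, 120.1]
tcp_rot: [[0.236, 0.972, -0.003], [0.972, -0.236, 0.0], [-0.001, -0.003, -1.0]]
ft_force: [0.1, -0.4, -4.0]
finger_gap: 11.1
grasp_force: 59.1
time_s: 4.95
tool_pos: [515.1, -115.0, 121.1]
tcp_rot: [[0.229, 0.974, -0.002], [0.974, -0.229, 0.001], [0.0, -0.002, -1.0]]
ft_force: [0.2, 0.2, -4.0]
finger_gap: 11.4
grasp_force: 59.1
linear [-0.0015  0.0023  0.0011] dr [-0.0024 -0.0004  0.0039] F [ 0.2  0.2 -4. ] t 4.95 [ 515.1 -115.   121.1]
```

View pics/l1.png

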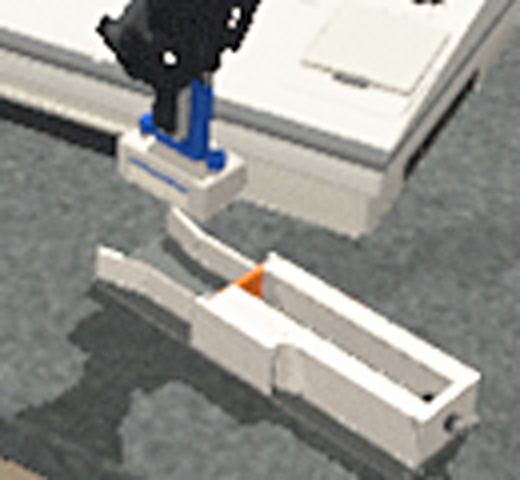

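The cartridge hangs upright and aligned above the mouth, with its fin end near crop (207,120). The slot's end corners are near crop (445,378) and (420,405). I'll compare projected lane points with these.

Run:
```python
from h import *
c=cam("scene");d=np.array([-.2325,-.9726]);n=np.array([.9726,-.2325]);o=np.array([506.5,-160.7])
f=c["frame"]
a=cv2.resize(f[225:300,360:445],None,fx=8,fy=8,interpolation=cv2.INTER_CUBIC)[:,:,::-1].copy()
def dot(x,y,z,col):
    u,v=proj(c,[*(o+d*x+n*y),z]);cv2.circle(a,(int((u-360+.5)*8),int((v-225+.5)*8)),3,col,-1)
for x in range(4,145,20):
    for y in(-13,13): dot(x,y,41,(0,0,255))
for y in(-13,13): dot(144,y,41,(0,255,0))
for z in(4,37):
  for y in(-32,20): dot(0,y,z,(255,0,0))
for y in(-37,37): dot(150,y,0,(255,0,255)) 
cv2.imwrite("pics/ov.png",a)
```

```text
(no output)
```

View pics/ov.png

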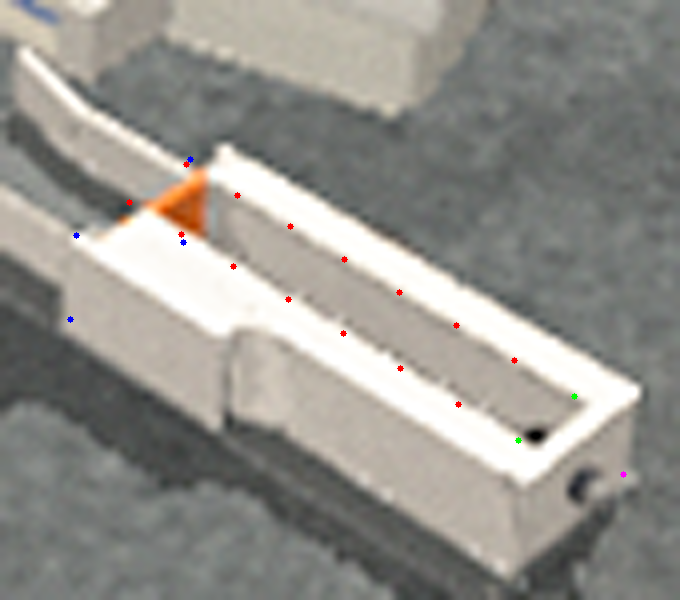

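Laterally the overlay agrees with the slot edges. Along the lane the scene view is about 3 mm off, which isn't critical. I'll lower into the mouth in stages.

```bash
python3 -m pendant '[{"linear":[0.0015,0.0023,0.0],"dr":[-0.0024,0,0.004],"gripper":0.0},{"linear":[0.0015,0.0023,0.015],"dr":[-0.0024,0,0.004],"gripper":0.0},{"linear":[0.0015,0.0023,0.03],"dr":[-0.0024,0,0.004],"gripper":0.0},{"linear":[0.0015,0.0023,0.04],"dr":[-0.0024,0,0.004],"gripper":0.0},{"linear":[0.0015,0.0023,0.04],"dr":[-0.0024,0,0.004],"gripper":0.0}]'; python3 tgt.py 517.6 -114 60 76.56
```

```text
time_s: 5.72
tool_pos: [516.8, -116.2, 80.7]
tcp_rot: [[0.236, 0.972, -0.001], [0.972, -0.236, -0.001], [-0.001, -0.001, -1.0]]
ft_force: [-0.6, -0.7, -4.9]
finger_gap: 11.5
grasp_force: 58.9
linear [0.0024 0.0002 0.0207] dr [-0.001   0.0009 -0.0037] F [-0.6 -0.7 -4.9] t 5.725 [ 516.8 -116.2   80.7]
```

```bash
python3 -m pendant '[{"linear":[0.002,0.0002,0.008],"dr":[0,0,-0.002],"gripper":0.0},{"linear":[0.002,0.0002,0.016],"dr":[0,0,-0.002],"gripper":0.0},{"linear":[0.002,0.0002,0.024],"dr":[0,0,-0.002],"gripper":0.0},{"linear":[0.002,0.0002,0.028],"dr":[0,0,-0.002],"gripper":0.0},{"linear":[0.002,0.0002,0.028],"dr":[0,0,-0.002],"gripper":0.0}]'; python3 tgt.py 517.6 -114 48 76.56
python3 - <<'E'
from h import *
c=cam("scene")
a=cv2.resize(c["frame"][190:290,330:450],None,fx=5,fy=5,interpolation=cv2.INTER_CUBIC)
cv2.imwrite("pics/l2.png",a[:,:,::-1])
E
```

```text
time_s: 6.35
tool_pos: [518.7, -114.4, 53.9]
tcp_rot: [[0.234, 0.972, 0.001], [0.972, -0.234, -0.001], [-0.0, 0.002, -1.0]]
ft_force: [-0.9, -0.2, -4.7]
finger_gap: 11.4
grasp_force: 59.0
linear [ 0.0001 -0.0011  0.0059] dr [ 0.0015  0.0002 -0.0015] F [-0.9 -0.2 -4.7] t 6.35 [ 518.7 -114.4   53.9]
```

View pics/l2.png

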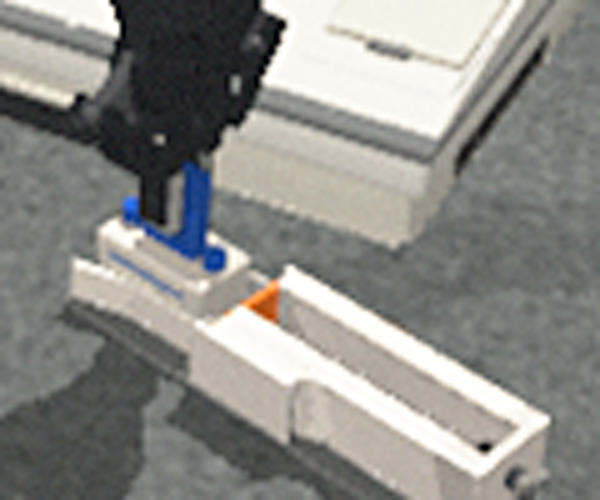

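The cartridge sits between the guides, with its front face just short of the gate at about (250,290). I'll set it on the floor now.

```bash
python3 -m pendant '[{"linear":[0,-0.001,0.002],"dr":[0.0015,0,0],"gripper":0.0},{"linear":[0,-0.001,0.004],"dr":[0.0015,0,0],"gripper":0.0},{"linear":[0,-0.001,0.006],"dr":[0.0015,0,0],"gripper":0.0},{"linear":[0,-0.001,0.006],"dr":[0.0015,0,0],"gripper":0.0},{"linear":[0,-0.001,0.006],"dr":[0.0015,0,0],"gripper":0.0}]'; python3 tgt.py 517.6 -114 48 76.56
```

```text
time_s: 7.02
tool_pos: [518.1, -114.2, 48.3]
tcp_rot: [[0.234, 0.972, 0.001], [0.972, -0.234, -0.0], [-0.0, 0.001, -1.0]]
ft_force: [0.3, -0.2, -4.1]
finger_gap: 11.2
grasp_force: 59.0
linear [ 0.     -0.0005  0.0003] dr [ 0.001   0.     -0.0013] F [ 0.3 -0.2 -4.1] t 7.025 [ 518.1 -114.2   48.3]
```

```bash
python3 -m pendant '[{"linear":[0,-0.0005,0.0005],"dr":[0.001,0,0],"gripper":0.0},{"linear":[0,-0.0005,0.001],"dr":[0.001,0,0],"gripper":0.0},{"linear":[0,-0.0005,0.001],"dr":[0.001,0,0],"gripper":0.0},{"linear":[0,-0.0005,0.001],"dr":[0.001,0,0],"gripper":0.0}]'; python3 tgt.py 517.6 -114 48 76.56
```

```text
time_s: 7.52
tool_pos: [517.6, -114.0, 47.5]
tcp_rot: [[0.234, 0.972, -0.0], [0.972, -0.234, 0.0], [0.0, -0.0, -1.0]]
ft_force: [-1.7, 0.3, 0.3]
finger_gap: 11.3
grasp_force: 59.6
linear [ 0.      0.     -0.0005] dr [-0.0003 -0.0003 -0.0014] F [-1.7  0.3  0.3] t 7.525 [ 517.6 -114.    47.5]
```

```bash
python3 -m pendant '[{"linear":[-0.004,0,0],"dr":[0,0,0],"gripper":0.0},{"linear":[-0.008,0,0],"dr":[0,0,0],"gripper":0.0},{"linear":[-0.012,0,0],"dr":[0,0,0],"gripper":0.0},{"linear":[-0.016,0,0],"dr":[0,0,0],"gripper":0.0},{"linear":[-0.020,0,0],"dr":[0,0,0],"gripper":0.0}]'; python3 tgt.py 512.9 -133.5 47.5 76.56
```

```text
time_s: 8.15
tool_pos: [514.1, -131.9, 47.7]
tcp_rot: [[0.233, 0.972, 0.002], [0.972, -0.233, 0.003], [0.003, 0.001, -1.0]]
ft_force: [2.1, 5.9, 1.6]
finger_gap: 11.0
grasp_force: 59.9
linear [-0.0019 -0.0008  0.0002] dr [ 0.0009 -0.0029 -0.0008] F [2.1 5.9 1.6] t 8.15 [ 514.1 -131.9   47.7]
```

```bash
python3 -m pendant '[{"linear":[-0.005,0,0],"dr":[0,0,0],"gripper":0.0},{"linear":[-0.010,0,0],"dr":[0,0,0],"gripper":0.0},{"linear":[-0.015,0,0],"dr":[0,0,0],"gripper":0.0},{"linear":[-0.020,0,0],"dr":[0,0,0],"gripper":0.0},{"linear":[-0.025,0,0],"dr":[0,0,0],"gripper":0.0}]'; python3 tgt.py 507.1 -157.8 47.5 76.56
```

```text
time_s: 8.78
tool_pos: [507.6, -158.0, 47.6]
tcp_rot: [[0.234, 0.972, 0.001], [0.972, -0.234, 0.0], [0.0, 0.001, -1.0]]
ft_force: [2.5, 2.7, -2.5]
finger_gap: 11.5
grasp_force: 59.2
linear [ 0.0001 -0.0006  0.0001] dr [ 0.0009 -0.0003 -0.0012] F [ 2.5  2.7 -2.5] t 8.775 [ 507.6 -158.    47.6]
```

```bash
python3 -m pendant '[{"linear":[-0.005,0,0],"dr":[0,0,0],"gripper":0.0},{"linear":[-0.010,0,0],"dr":[0,0,0],"gripper":0.0},{"linear":[-0.015,0,0],"dr":[0,0,0],"gripper":0.0},{"linear":[-0.020,0,0],"dr":[0,0,0],"gripper":0.0},{"linear":[-0.025,0,0],"dr":[0,0,0],"gripper":0.0}]'; python3 tgt.py 501.3 -182.1 47.5 76.56
```

```text
time_s: 9.4
tool_pos: [501.6, -182.3, 47.6]
tcp_rot: [[0.234, 0.972, 0.001], [0.972, -0.234, 0.0], [0.001, 0.0, -1.0]]
ft_force: [2.5, 9.8, 8.2]
finger_gap: 11.5
grasp_force: 61.0
linear [ 0.0001 -0.0003  0.0001] dr [ 0.0005 -0.0005 -0.0013] F [2.5 9.8 8.2] t 9.4 [ 501.6 -182.3   47.6]
```

```bash
python3 -m pendant '[{"linear":[0,0,-0.0006],"dr":[0,0,0],"gripper":0.0},{"linear":[0,0,-0.0006],"dr":[0,0,0],"gripper":0.0}]'; python3 tgt.py 500.1 -182.1 47.5 76.56;  python3 - <<'E'
from h import *
c=cam("scene")
a=cv2.resize(c["frame"][190:290,330:450],None,fx=5,fy=5,interpolation=cv2.INTER_CUBIC)
cv2.imwrite("pics/l3.png",a[:,:,::-1]);print(arm.state()["moment"])
E
```

```text
time_s: 9.65
tool_pos: [500.2, -184.0, 47.6]
tcp_rot: [[0.235, 0.972, -0.001], [0.972, -0.235, -0.002], [-0.003, -0.0, -1.0]]
ft_force: [1.6, -1.5, -1.5]
finger_gap: 11.1
grasp_force: 59.5
linear [ 0.0018 -0.0006  0.0001] dr [-0.0003  0.0025 -0.0029] F [ 1.6 -1.5 -1.5] t 9.65 [ 500.2 -184.    47.6]
[-0.28892026 -0.40138611  0.00441352]
```

View pics/l3.png

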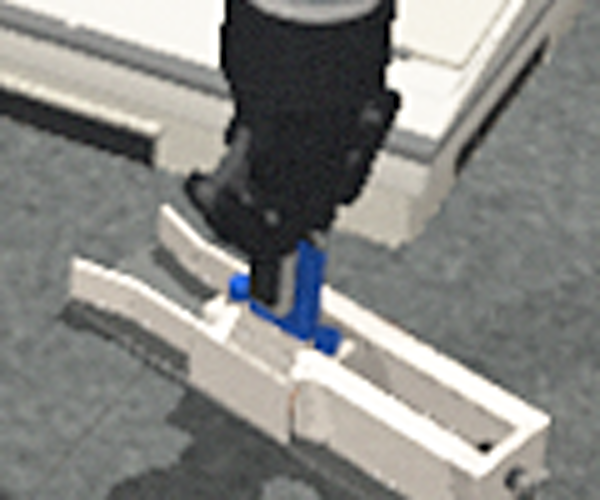

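The block is under the rails and the gate is held aside. Carrying on.

```bash
python3 -m pendant '[{"linear":[-0.004,-0.0005,0],"dr":[0,0,-0.002],"gripper":0.0},{"linear":[-0.009,-0.0005,0],"dr":[0,0,-0.002],"gripper":0.0},{"linear":[-0.014,-0.0005,0],"dr":[0,0,-0.002],"gripper":0.0},{"linear":[-0.019,-0.0005,0],"dr":[0,0,-0.002],"gripper":0.0},{"linear":[-0.024,-0.0005,0],"dr":[0,0,-0.002],"gripper":0.0}]'; python3 tgt.py 495.6 -205.6 47.5 76.56
```

```text
time_s: 10.32
tool_pos: [495.2, -206.0, 47.7]
tcp_rot: [[0.232, 0.973, 0.0], [0.973, -0.232, -0.001], [-0.001, 0.001, -1.0]]
ft_force: [3.9, 0.8, -3.8]
finger_gap: 11.5
grasp_force: 59.0
linear [0.0004 0.0003 0.0002] dr [0.0005 0.0008 0.0008] F [ 3.9  0.8 -3.8] t 10.325 [ 495.2 -206.    47.7]
```

```bash
python3 -m pendant '[{"linear":[-0.004,0,0],"dr":[0,0,0],"gripper":0.0},{"linear":[-0.009,0,0],"dr":[0,0,0],"gripper":0.0},{"linear":[-0.014,0,0],"dr":[0,0,0],"gripper":0.0},{"linear":[-0.018,0,0],"dr":[0,0,0],"gripper":0.0},{"linear":[-0.022,0,0],"dr":[0,0,0],"gripper":0.0}]'; python3 tgt.py 490.5 -227 47.5 76.56
```

```text
time_s: 10.95
tool_pos: [490.2, -227.0, 47.9]
tcp_rot: [[0.232, 0.973, 0.0], [0.973, -0.232, -0.0], [0.0, 0.0, -1.0]]
ft_force: [4.1, 1.2, -4.1]
finger_gap: 10.9
grasp_force: 59.0
linear [0.0001 0.0003 0.0004] dr [ 0.0004 -0.      0.0005] F [ 4.1  1.2 -4.1] t 10.95 [ 490.2 -227.    47.9]
```

```bash
python3 -m pendant '[{"linear":[-0.003,0,0],"dr":[0,0,0],"gripper":0.0},{"linear":[-0.006,0,0],"dr":[0,0,0],"gripper":0.0},{"linear":[-0.009,0,0],"dr":[0,0,0],"gripper":0.0},{"linear":[-0.012,0,0],"dr":[0,0,0],"gripper":0.0},{"linear":[-0.014,0,0],"dr":[0,0,0],"gripper":0.0}]';python3 -m pendant '[{"linear":[-0.001,0,0],"dr":[0,0,0],"gripper":0.0},{"linear":[-0.002,0,0],"dr":[0,0,0],"gripper":0.0},{"linear":[-0.003,0,0],"dr":[0,0,0],"gripper":0.0},{"linear":[-0.003,0,0],"dr":[0,0,0],"gripper":0.0}]'; python3 tgt.py 486.6 -243.5 47.5 76.56
```

```text
time_s: 11.58
tool_pos: [487.0, -240.5, 47.9]
tcp_rot: [[0.232, 0.973, 0.0], [0.973, -0.232, 0.0], [0.0, 0.0, -1.0]]
ft_force: [4.7, 1.3, -4.9]
finger_gap: 11.1
grasp_force: 59.0
time_s: 12.08
tool_pos: [486.3, -243.3, 47.9]
tcp_rot: [[0.232, 0.973, 0.0], [0.973, -0.232, -0.0], [0.0, 0.0, -1.0]]
ft_force: [5.0, 0.7, -3.6]
finger_gap: 11.3
grasp_force: 59.0
linear [-0.0001  0.0004  0.0004] dr [ 0.0003 -0.      0.0005] F [ 5.   0.7 -3.6] t 12.075 [ 486.3 -243.3   47.9]
```

```bash
python3 -m pendant '[{"linear":[-0.001,0,0],"dr":[0,0,0],"gripper":0.0},{"linear":[-0.002,0,0],"dr":[0,0,0],"gripper":0.0},{"linear":[-0.003,0,0],"dr":[0,0,0],"gripper":0.0},{"linear":[-0.003,0,0],"dr":[0,0,0],"gripper":0.0}]'; python3 -m pendant '[{"linear":[-0.001,0,0],"dr":[0,0,0],"gripper":0.0},{"linear":[-0.0015,0,0],"dr":[0,0,0],"gripper":0.0},{"linear":[-0.002,0,0],"dr":[0,0,0],"gripper":0.0},{"linear":[-0.002,0,0],"dr":[0,0,0],"gripper":0.0}]'
```

```text
time_s: 12.58
tool_pos: [485.6, -246.1, 47.9]
tcp_rot: [[0.232, 0.973, 0.0], [0.973, -0.232, 0.0], [0.0, 0.0, -1.0]]
ft_force: [5.0, 1.0, -4.3]
finger_gap: 11.5
grasp_force: 59.0
time_s: 13.08
tool_pos: [485.2, -247.9, 47.9]
tcp_rot: [[0.232, 0.973, 0.0], [0.973, -0.232, 0.0], [0.0, 0.0, -1.0]]
ft_force: [3.5, 1.4, -4.0]
finger_gap: 11.3
grasp_force: 59.0
```

```bash
python3 -m pendant '[{"linear":[-0.0005,0,0],"dr":[0,0,0],"gripper":0.0},{"linear":[-0.001,0,0],"dr":[0,0,0],"gripper":0.0},{"linear":[-0.0015,0,0],"dr":[0,0,0],"gripper":0.0},{"linear":[-0.0015,0,0],"dr":[0,0,0],"gripper":0.0}]'|grep -E "pos|force:"; python3 -c "
from h import *
c=cam('scene');a=cv2.resize(c['frame'][190:290,330:450],None,fx=5,fy=5,interpolation=cv2.INTER_CUBIC)
cv2.imwrite('pics/l4.png',a[:,:,::-1])"
```

```text
tool_pos: [484.8, -249.3, 47.9]
ft_force: [4.7, 1.4, -5.1]
grasp_force: 59.0
```

View pics/l4.png

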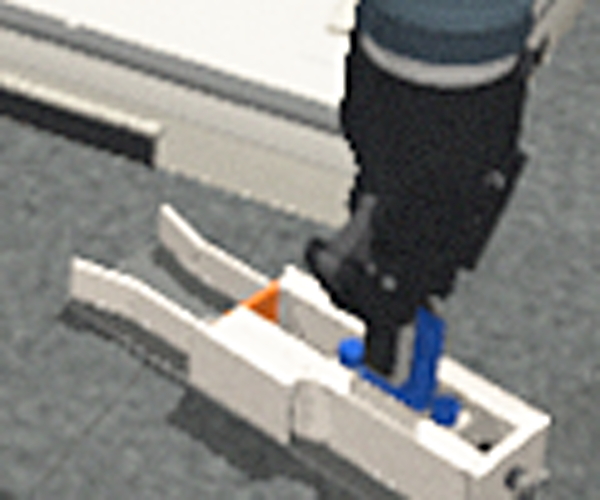

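The gate is shut behind the cartridge (orange at (255,303)). I'll ease the side load and creep on to the pad.

```bash
python3 -m pendant '[{"linear":[-0.0005,0.0006,0],"dr":[0,0,0],"gripper":0.0},{"linear":[-0.001,0.0006,0],"dr":[0,0,0],"gripper":0.0},{"linear":[-0.0015,0.0006,0],"dr":[0,0,0],"gripper":0.0},{"linear":[-0.0015,0.0006,0],"dr":[0,0,0],"gripper":0.0}]'|grep -E "pos|force:"; python3 -m pendant '[{"linear":[-0.0005,0,0],"dr":[0,0,0],"gripper":0.0},{"linear":[-0.001,0,0],"dr":[0,0,0],"gripper":0.0},{"linear":[-0.001,0,0],"dr":[0,0,0],"gripper":0.0}]'|grep -E "pos|force:"
```

```text
tool_pos: [484.5, -251.3, 47.7]
ft_force: [4.1, 1.4, -3.9]
grasp_force: 59.1
tool_pos: [484.2, -252.3, 47.8]
ft_force: [3.5, 1.1, -4.4]
grasp_force: 59.0
```

```bash
for i in 1; do python3 -m pendant '[{"linear":[-0.0005,0.0005,0],"dr":[0,0,0],"gripper":0.0},{"linear":[-0.001,0.0005,0],"dr":[0,0,0],"gripper":0.0},{"linear":[-0.0015,0.0005,0],"dr":[0,0,0],"gripper":0.0},{"linear":[-0.0015,0.0005,0],"dr":[0,0,0],"gripper":0.0}]'|grep -E "pos|force:"; done; python3 -m pendant '[{"linear":[-0.0005,0,0],"dr":[0,0,0],"gripper":0.0},{"linear":[-0.001,0,0],"dr":[0,0,0],"gripper":0.0},{"linear":[-0.001,0,0],"dr":[0,0,0],"gripper":0.0}]'|grep -E "pos|force:"
```

```text
tool_pos: [484.0, -254.0, 47.7]
ft_force: [1.7, -0.1, -4.3]
grasp_force: 59.0
tool_pos: [483.9, -254.9, 47.7]
ft_force: [1.6, -0.3, -4.6]
grasp_force: 59.0
```

```bash
python3 -m pendant '[{"linear":[-0.0005,0,0],"dr":[0,0,0],"gripper":0.0},{"linear":[-0.001,0,0],"dr":[0,0,0],"gripper":0.0},{"linear":[-0.001,0,0],"dr":[0,0,0],"gripper":0.0}]'|grep -E "pos|force:"; python3 -m pendant '[{"linear":[-0.0005,0,0],"dr":[0,0,0],"gripper":0.0},{"linear":[-0.001,0,0],"dr":[0,0,0],"gripper":0.0},{"linear":[-0.001,0,0],"dr":[0,0,0],"gripper":0.0}]'|grep -E "pos|force:"
```

```text
tool_pos: [483.7, -255.9, 47.7]
ft_force: [0.1, -1.3, -5.2]
grasp_force: 59.0
tool_pos: [483.9, -256.7, 47.8]
ft_force: [0.8, -0.3, -4.1]
grasp_force: 59.0
```

```bash
python3 -m pendant '[{"linear":[-0.0005,0,0],"dr":[0,0,0],"gripper":0.0},{"linear":[-0.001,0,0],"dr":[0,0,0],"gripper":0.0},{"linear":[-0.001,0,0],"dr":[0,0,0],"gripper":0.0}]'|grep -E "pos|force:"; python3 -m pendant '[{"linear":[-0.0005,0,0],"dr":[0,0,0],"gripper":0.0},{"linear":[-0.001,0,0],"dr":[0,0,0],"gripper":0.0},{"linear":[-0.001,0,0],"dr":[0,0,0],"gripper":0.0}]'|grep -E "pos|force:"
```

```text
tool_pos: [483.7, -257.7, 47.9]
ft_force: [0.0, 0.3, -4.4]
grasp_force: 59.0
tool_pos: [483.5, -258.7, 47.9]
ft_force: [-1.0, -0.4, -4.1]
grasp_force: 59.0
```

```bash
python3 -m pendant '[{"linear":[-0.0005,0,0],"dr":[0,0,0],"gripper":0.0},{"linear":[-0.001,0,0],"dr":[0,0,0],"gripper":0.0},{"linear":[-0.001,0,0],"dr":[0,0,0],"gripper":0.0}]'|grep -E "pos|force:"; python3 -m pendant '[{"linear":[-0.0005,0,0],"dr":[0,0,0],"gripper":0.0},{"linear":[-0.001,0,0],"dr":[0,0,0],"gripper":0.0},{"linear":[-0.001,0,0],"dr":[0,0,0],"gripper":0.0}]'|grep -E "pos|force:"
```

```text
tool_pos: [483.4, -259.4, 47.9]
ft_force: [-0.1, 0.9, -3.4]
grasp_force: 59.1
tool_pos: [483.3, -259.7, 47.8]
ft_force: [1.3, 2.4, -2.4]
grasp_force: 59.3
```

The pad has been reached, at about 2.6 N. Pressing up towards 6 N.

```bash
python3 -m pendant '[{"linear":[-0.0005,0,0],"dr":[0,0,0],"gripper":0.0},{"linear":[-0.001,0,0],"dr":[0,0,0],"gripper":0.0}]'|grep -E "time|pos|force:"
```

```text
time_s: 17.88
tool_pos: [483.2, -260.1, 47.9]
ft_force: [0.3, 5.2, -1.3]
grasp_force: 59.5
```

```bash
python3 -m pendant '[{"linear":[-0.0004,0,0],"dr":[0,0,0],"gripper":0.0},{"linear":[-0.0004,0,0],"dr":[0,0,0],"gripper":0.0}]'|grep -E "time|pos|force:"; python3 -m pendant '[{"linear":[0,0,0],"dr":[0,0,0],"gripper":0.0}]'|grep -E "time|rot|pos|force:"
```

```text
time_s: 18.12
tool_pos: [483.2, -260.1, 47.9]
ft_force: [0.5, 5.7, -0.5]
grasp_force: 59.5
time_s: 18.25
tool_pos: [483.3, -260.1, 47.9]
tcp_rot: [[0.231, 0.973, -0.0], [0.973, -0.231, 0.003], [0.003, -0.001, -1.0]]
ft_force: [0.7, 6.9, -0.9]
grasp_force: 59.5
```

```bash
python3 -m pendant '[{"linear":[0,0,0],"dr":[0,0,0],"gripper":0.0},{"linear":[0,0,0],"dr":[0,0,0],"gripper":0.0}]'|grep -E "ft_force:"; python3 -m pendant '[{"linear":[0,0,0],"dr":[0,0,0],"gripper":0.0},{"linear":[0,0,0],"dr":[0,0,0],"gripper":0.0}]'|grep -E "ft_force:"; python3 -m pendant '[{"linear":[0,0,0],"dr":[0,0,0],"gripper":0.0},{"linear":[0,0,0],"dr":[0,0,0],"gripper":0.0}]'|grep -E "time|rot|pos|force:"
```

```text
ft_force: [-0.3, 6.2, -1.0]
ft_force: [0.3, 5.5, -0.6]
time_s: 19.0
tool_pos: [483.2, -260.1, 47.8]
tcp_rot: [[0.231, 0.973, -0.0], [0.973, -0.231, 0.003], [0.003, -0.001, -1.0]]
ft_force: [1.3, 6.0, -0.6]
grasp_force: 59.5
```

```bash
python3 -m pendant '[{"linear":[0,0,0],"dr":[0,0,0],"gripper":0.02},{"linear":[0,0,0],"dr":[0,0,0],"gripper":0.04},{"linear":[0,0,0],"dr":[0,0,0],"gripper":0.04},{"linear":[0,0,0],"dr":[0,0,0],"gripper":0.04}]'; python3 -m pendant '[{"linear":[0,0,-0.02],"dr":[0,0,0],"gripper":0.04},{"linear":[0,0,-0.05],"dr":[0,0,0],"gripper":0.04},{"linear":[0,0,-0.08],"dr":[0,0,0],"gripper":0.04},{"linear":[0,0,-0.12],"dr":[0,0,0],"gripper":0.04},{"linear":[0,0,-0.15],"dr":[0,0,0],"gripper":0.04}]'; python3 -c "
from h import *
c=cam('scene');a=cv2.resize(c['frame'][190:290,330:450],None,fx=5,fy=5,interpolation=cv2.INTER_CUBIC)
cv2.imwrite('pics/l5.png',a[:,:,::-1])"
```

```text
time_s: 19.5
tool_pos: [482.8, -262.7, 48.1]
tcp_rot: [[0.232, 0.973, 0.0], [0.973, -0.232, -0.001], [-0.001, 0.0, -1.0]]
ft_force: [0.4, 0.2, -0.5]
finger_gap: 40.0
grasp_force: 0.0
time_s: 20.12
tool_pos: [483.3, -262.7, 201.0]
tcp_rot: [[0.233, 0.973, 0.003], [0.973, -0.233, -0.001], [-0.0, 0.003, -1.0]]
ft_force: [0.0, 0.5, 0.2]
finger_gap: 40.1
grasp_force: 0.0
```

View pics/l5.png

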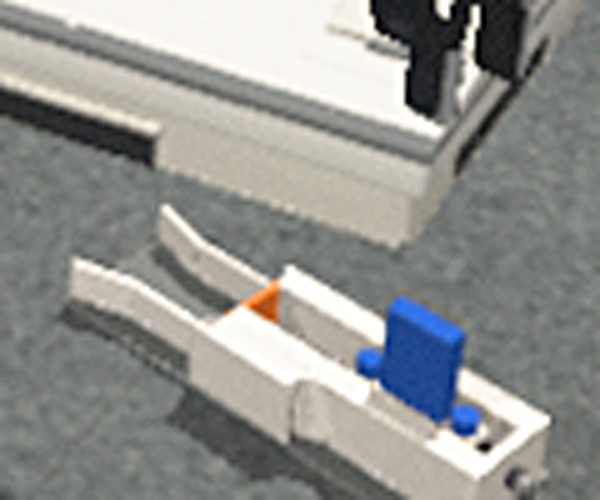

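The cartridge stands upright at the pad end, with its fin at (425,355). The gate is shut and the gripper is clear, so I'm handing in.

```bash
python3 -c "
from cell import job
print(job.close_job())"
```

```text
the job is handed in; nothing more can be done
None
```

The fresh cartridge is in the lane against the pad with the gate shut behind it. It was pressed home at about 6 N (readings 5.5–6.9 N) for roughly 0.75 s, then released upright. The job was handed in at about 20 s, and no verdict came back.

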